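# Try the throttle of the bench-mounted air grinder

### The arm

A 6-joint arm with a two-finger parallel gripper is mounted at the origin on the work surface. World frame = base frame: x ahead of the robot, y to its left, z up, the work surface at z = 0. Lengths are in m, angles in rad, forces in N, time in s.
With the tool pointing down it reaches from about 0.35 to 0.975 m from the base axis. Payload 4.9 kg.
Tool frame: the origin (TCP) lies at the very end of the fingers, on their centre line; the grasp point (between the pads) lies 19 mm behind it; x points along the fingers, y is the direction in which the jaws open and shut, and the axes are right-handed (so a half turn about x gives the same grasp; the last joint's range is limited). The gripper opens to 85 mm and grips with 20 to 120 N. Pads are 22 mm wide; open, the fingers measure 114 mm over their backs; the gripper's body (76 mm by 85 mm) begins 54 mm behind the grasp point. The pads swing forward as they close: fully open they stand 13 mm farther back than shut.
Start: joints at [-1.296, 0.053, 1.613, -0, 1.476, -0.119], TCP at [0.24, -0.577, 0.231] pointing down, gripper open.
Joint ranges: [-3.01, 3.01], [-1.01, 2.22], [0.06, 2.58], [-1.02, 4.17], [0.09, 2.62], [-3.14, 3.14]. Speed limits (rad/s): [2.57, 2.57, 3.14, 3.14, 3.14, 3.14].

### API

Orientations are given as a rotation vector (axis times angle).
In Python, from station import ctrl, get_image, calibration, finish_job, search_frame, cut_out, mark_of gives the robot as it stands. The module is installed in compiled form; this text tells all that it offers.
- The arm moves only by the tool arm_command, never from a script. Its argument "plan" is a list that holds one entry, the list of rows, each a list of 7 numbers: the shift along the tool's x, y, z in m, then the turn, a rotation vector about the tool's x, y, z in degrees, then the finger opening in m, from 0 to 0.0854. A call has 1 to 20 rows; each row shifts and turns the pose as measured when the row begins, along the tool's axes as they then stand; what a row does not reach is not made up. A row lasts 1/12 s, in which the tool goes at most 41.7 mm and 7.16 degrees, less where a joint would pass 70% of its speed; a pose out of reach is approached as far as the arm can. A call with a gripper value outside its range is refused whole. The fingers move at their own pace and stop on an object; "squeeze" is the grip in N (left out, the last holds). Time passes only in rows, so rows that do not move let the fingers close. It gives the time, the measured TCP pose, the force and the opening at its end, in the units of the state.
- ctrl.get_obs(): the state, without advancing time (a new reading comes with each control period).
- get_image(name): name is "side" or "top"; returns the picture (384x512x3 uint8, red, green, blue); there is no depth.
- calibration(name): a dict with "fx", "fy", "cx", "cy" (pixels), "k1" (the pictures are not rectified: a ray, as slopes to the right and down, at radius r is drawn at 1 + k1 r^2 times it, then the intrinsics apply), "cam_to_world" (4x4, takes a point from camera to world coordinates). Camera axes: x right, y down, z forward; pixel columns grow to the right and rows downward; lengths in m; the calibration is good to about 2 mm. A picture is of the moment at which its call begins. calibration takes no time and is no camera call.
- finish_job(): hands the job in, once; it reports no verdict.
Trained networks look in the newest picture that a camera, given by its name, has taken for a name from the list of things; names that differ only in an ending like _2 or _b are one class to them, and where a whole thing is asked for, a point or a joint stands for the part that bears it (a point fixed in the world has none). Each returns a list of dicts, best first, with "conf" (0 to 1); they miss things now and then, are a little off and sometimes report something else, mostly with a low value. They report only what shows in the picture. A call takes as long as a camera call.
- search_frame(camera, thing): "at" ([x, y, z] in m, in the coordinates of the camera as it stood for that picture, good to about 4 mm: the middle of the surface that is visible of it).
- cut_out(camera, thing): "mask" (384x512 bool, what is visible of it).
- mark_of(camera, thing): "at" ([x, y, z] in m, in the coordinates of the camera as it stood for that picture, good to about 4 mm: a listed point, or the origin of a listed thing).
The state is a dict: "t": time; "q": joint angles; "dq": joint speeds; "effort": joint torques, N m; "tool_pos": TCP position; "tool_rot": TCP orientation; "contact_force": force on the tool from outside, world axes, zero at the start; "wrist_torque": the same for the moment, N m; "opening": finger opening in m.
Only numpy, scipy, OpenCV 4.12 (cv2) and the standard library are available. Lean on these libraries where they do the work, as an engineer would, in place of code of your own. Each camera call takes 0.05 s, during which the arm holds its last target. There are 200 camera calls.

### The job

Before the air line is coupled to the angle grinder with the red paddle, try its throttle: flip the yellow lock-off lever forward (towards the grinding head) as far as it goes, then squeeze the red paddle fully home against the grinder's body and hold it there for about a second. Let the paddle spring back, leave the yellow lever forward, and leave the lock-off lever of the belt sander (blue paddle) alone.

Things in the scene. Friction and masses are not known exactly. Their poses are not given: they have to be found in the camera images.
- grinder: Angle grinder (dark barrel, orange disc, red paddle) on its side in a fixed grey stand. Origin: underside of stand base (100x240x12 mm), on the bench. z up; +y along the barrel FORWARD to the head; +x out of the paddle side (mm in this frame below). Barrel 38 diameter, axis x=0, z=110, free for fingers from y=-80 to 48; stand posts there rise to z=132; head y=62 to 109, top z=136.
- lock (a joint): Yellow lock-off lever, rad: 0 locked (start 0 to 0.1), 1.35 fully forward; stays where left, 2 N moves it. Upright pin in the paddle at x=36, y=35; tab 34 long, z=103 to 117, 5 thick, round 8 mm tip. Tip at 0: x=64, y=15 (leans back); at 1.35: x=61, y=58. Push it to +y with a fingertip brought down behind it, outside the paddle (about x=60, z=90 to 120). Locked, it blocks the paddle.
- paddle (a joint): Red paddle, rad: 0 at rest, 0.10 pressed home; sprung back, 4.5 N starts it and 8.5 N at y=0 holds it home. Upright strip z=99 to 121, y=-75 (hinge) to 46. Outer face at rest x=34.5 at y=0, 39 at the free end; pressed home x=27. Barrel plus paddle at y=0: 53.5 wide at rest (x=-19 to 34.5), 46 squeezed home (-19 to 27). Squeeze near y=0, barrel height.
- sander_lock (a joint): White lock-off lever of the other tool, rad: 0 locked (start 0 to 0.1), 1.35 forward. That tool is a belt sander (bright aluminium barrel, BLUE paddle, short tan belt arm) of the same size in a blue stand of the same shape, 0.3 to 0.5 m to the left or right of the grinder. Not to be worked.

How it is judged:
On the way, in this order (a step that is already met when the one before it is completed fails the run):
1. the grinder's lock-off lever is flipped forward (beyond 0.8 rad) with the paddle not pressed (value of joint lock above 0.8 rad and value of joint paddle below 0.05 rad), for 0.1 s.
2. the red paddle is squeezed home (beyond 0.08 rad) for 0.4 s, the lock-off lever forward (value of joint paddle above 0.08 rad and value of joint lock above 0.8 rad), for 0.4 s.
At the end, for the whole second after the job is handed in: The red paddle has sprung back (below 0.02 rad) and is at rest, the yellow lock-off lever is forward (beyond 0.8 rad) and the sander's lever is still locked (below 0.4 rad) (value of joint lock above 0.8 rad and value of joint paddle below 0.02 rad and velocity of joint paddle below 0.1 rad/s and value of joint sander_lock below 0.4 rad); the robot touches nothing.
It fails at once if the belt sander's lock-off lever is flipped (beyond 0.4 rad) (value of joint sander_lock above 0.4 rad).
It also fails if it takes over 37 s, if anything falls off the work surface, if the arm or the gripper's body presses on something with over 40 N, if the wrist force passes 120 N, or if a joint passes its speed limit or range.

## Working session

There is one attempt and no reset: what is moved stays moved. The work goes in short steps, Python scripts to look and compute and a tool call to move; the robot and the scene stay as the last step left them, time stands still between calls to the robot, and variables do not carry over. Pictures are saved under pics/ and viewed, about 8 in all and at most 12, crops included, and the job is handed in when it is done.

Besides the shell and the picture viewer there is one more tool, called by a JSON object that holds its "api" and its "payload", one argument or row to a line. arm_command: Moves the arm, as the interface text tells. Its arguments: {"type":"object","properties":{"plan":{"type":"array","items":{"type":"array","items":{"type":"array","items":{"type":"number"}}}},"squeeze":{"type":"number"}},"required":["plan"]}

```bash
mkdir -p pics
cat > h.py <<'E'
import numpy as np, cv2
from station import ctrl,get_image,calibration,search_frame,cut_out,mark_of,finish_job
def w(c,p):
    T=np.array(calibration(c)["cam_to_world"]); return T[:3,:3]@np.array(p)+T[:3,3]
def proj(c,P):
    k=calibration(c);T=np.linalg.inv(np.array(k["cam_to_world"]))
    P=np.atleast_2d(P)@T[:3,:3].T+T[:3,3]; s=P[:,:2]/P[:,2:]
    s=s*(1+k["k1"]*(s**2).sum(1,keepdims=True))
    return s*[k["fx"],k["fy"]]+[k["cx"],k["cy"]]
def ray(c,uv):
    k=calibration(c);T=np.array(k["cam_to_world"])
    d=(np.array(uv)-[k["cx"],k["cy"]])/[k["fx"],k["fy"]];s=d.copy()
    for _ in range(20): s=d/(1+k["k1"]*(s@s))
    return T[:3,3],T[:3,:3]@np.r_[s,1]
def at_z(c,uv,z):
    o,d=ray(c,uv); return o+d*(z-o[2])/d[2]
E
python3 - <<'E'
from h import *
ims=[]
for c in("side","top"):
    im=get_image(c);cv2.imwrite(f"pics/{c}1.png",im[...,::-1])
    print(c,np.round(np.array(calibration(c)["cam_to_world"]),3).tolist(),calibration(c)["fx"])
    for t in("grinder","lock","paddle","sander_lock"):
        for f in(search_frame,mark_of):
            print(c,t,f.__name__,[(round(r["conf"],2),np.round(w(c,r["at"]),3).tolist()) for r in f(c,t)][:3])
o=ctrl.get_obs();print(o["t"],o["tool_pos"],o["tool_rot"],o["opening"])
E
```

```text
side [[-0.917, -0.255, 0.306, 0.345], [-0.398, 0.547, -0.736, 0.485], [0.021, -0.797, -0.603, 0.506], [0.0, 0.0, 0.0, 1.0]] 349.33358248990015
side grinder call [(0.61, [0.458, -0.112, 0.043])]
side grinder call [(0.59, [0.469, -0.174, 0.003])]
side lock call [(0.53, [0.508, -0.13, 0.113])]Traceback (most recent call last):
  File "<stdin>", line 8, in <module>
ValueError: it knows: grinder
```

View pics/side1.png

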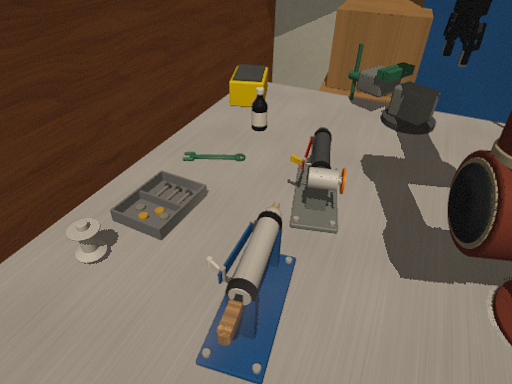

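The side view shows the grinder in the grey stand at pixel (318,180), with its head towards the camera and the yellow lever at (297,160). The sander in the blue stand is at (255,270), with its white lever at (215,265).

Run:
```python
from h import *
c="top"
im=get_image(c);cv2.imwrite(f"pics/{c}1.png",im[...,::-1])
print(c,np.round(np.array(calibration(c)["cam_to_world"]),3).tolist(),calibration(c)["fx"])
for c in("side","top"):
    for t in("grinder","lock","paddle","sander_lock"):
        for f,n in((search_frame,"s"),(mark_of,"m")):
            if n=="m" and t!="grinder": continue
            try: print(c,t,n,[(round(r["conf"],2),np.round(w(c,r["at"]),3).tolist()) for r in f(c,t)][:3])
            except ValueError as e: print(c,t,n,e)
o=ctrl.get_obs();print(o["t"],o["tool_pos"],o["tool_rot"],o["opening"])
```

```text
top [[0.029, -0.99, 0.139, 0.42], [-1.0, -0.028, 0.004, -0.003], [-0.0, -0.14, -0.99, 0.803], [0.0, 0.0, 0.0, 1.0]] 353.8025910740624
side grinder s [(0.61, [0.458, -0.112, 0.043])]
side grinder m [(0.59, [0.469, -0.174, 0.003])]
side lock s [(0.53, [0.508, -0.13, 0.113])]
side paddle s [(0.6, [0.502, -0.136, 0.116])]
side sander_lock s [(0.49, [0.527, 0.198, 0.118])]
top grinder s [(0.72, [0.506, -0.152, 0.125]), (0.6, [0.465, -0.168, 0.12])]
top grinder m [(0.64, [0.467, -0.178, 0.001])]
top lock s [(0.5, [0.51, -0.136, 0.123])]
top paddle s [(0.5, [0.506, -0.154, 0.124])]
top sander_lock s [(0.39, [0.526, 0.193, 0.121])]
0.75 [ 0.23980245 -0.5771622   0.23132964] [ 2.00533851  0.39997552 -2.0052914 ] 0.08514606135665999
```

View pics/top1.png

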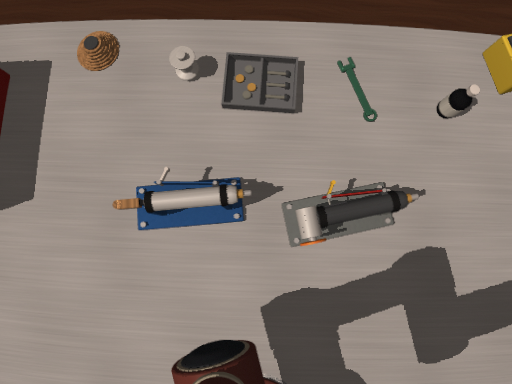

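The top view shows the grinder at (340,213). Its head points left (world +y), its paddle faces up (world +x), and the yellow tip is near (333,183). I'll fit the pose and check it by overlaying the model.

```bash
cat >> h.py <<'E'
def G(pose,P):  # grinder mm -> world m
    x,y,a=pose;P=np.atleast_2d(P)/1000.;c,s=np.cos(a),np.sin(a)
    return np.c_[x+c*P[:,0]-s*P[:,1],y+s*P[:,0]+c*P[:,1],P[:,2]]
E
python3 - <<'E'
from h import *
for c in("top","side"):
    im=get_image(c)
    m=np.array(cut_out(c,"grinder")[0]["mask"]).astype(bool)
    hsv=cv2.cvtColor(im,cv2.COLOR_RGB2HSV)
    red=((hsv[...,0]<6)|(hsv[...,0]>174))&(hsv[...,1]>150)&(hsv[...,2]>60)
    yel=(hsv[...,0]>15)&(hsv[...,0]<30)&(hsv[...,1]>150)&(hsv[...,2]>120)
    M=cv2.dilate(m.astype(np.uint8),np.ones((15,15)))>0
    for n,k in(("red",red),("yel",yel)):
        v,u=np.nonzero(k&M);print(c,n,len(u),np.c_[u,v][np.argsort(u)][[0,-1]].tolist() if len(u) else 0)
    if c=="top":
        v,u=np.nonzero(red&M&(np.indices(m.shape)[0]<215));
        P=np.array([at_z(c,p,.121) for p in np.c_[u,v].astype(float)]);
        d=np.linalg.svd(P-P.mean(0))[2][0][:2];d*=np.sign(d[1]);print("yaw red",np.arctan2(-d[0],d[1]),P.mean(0))
        ps=[]
    pose=(.467,-.176,np.arctan2(-d[0],d[1])-.04) # strip slants outwards
    big=cv2.resize(im,None,fx=4,fy=4,interpolation=2)[...,::-1].copy()
    def L(P,col,cl=True):
        q=(proj(c,G(pose,P))*4+1.5).astype(int);cv2.polylines(big,[q],cl,col,1)
    for z in(12,): L([[-50,-120,z],[50,-120,z],[50,120,z],[-50,120,z]],(255,255,0))
    L([[29,-75,121],[39,46,121]],(0,255,0),0);L([[36,35,117],[64,15,117]],(255,0,255),0);L([[0,-80,129],[0,48,129]],(0,255,255),0)
    x,y=proj(c,G(pose,[0,0,60]))[0]*4
    x,y=int(x),int(y);cv2.imwrite(f"pics/ov_{c}.png",big[max(0,y-230):y+230,x-300:x+300])
    print(pose)
E
```

```text
top red 123 [[323, 196], [381, 190]]
top yel 63 [[328, 192], [410, 201]]
yaw red 0.13351400997393614 [ 0.50281932 -0.1866578   0.121     ]
(0.467, -0.176, np.float64(0.09351400997393614))
side red 59 [[302, 169], [312, 137]]
side yel 104 [[291, 155], [345, 171]]
(0.467, -0.176, np.float64(0.09351400997393614))
```

View pics/ov_top.png

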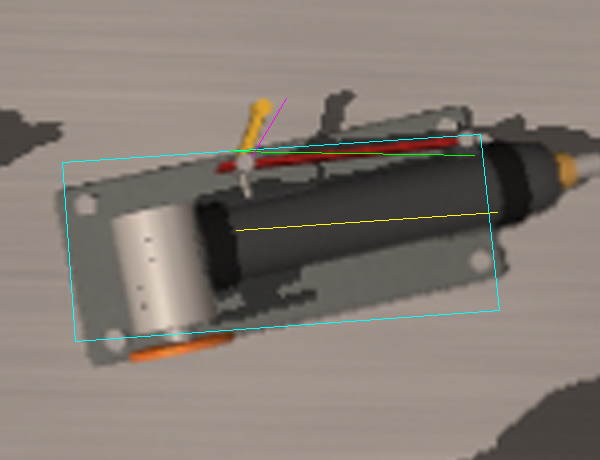

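View pics/ov_side.png

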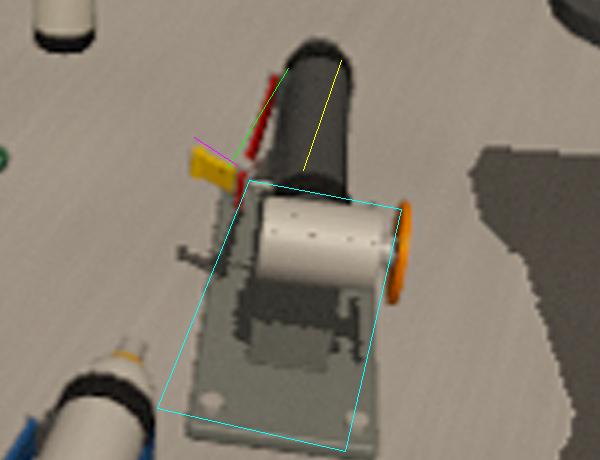

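The overlay shows my slant sign was wrong. I'll refit on the base corners from the top crop, which are (57,190), (93,366), (508,272) and (472,104).

Run:
```python
from h import *
from scipy.optimize import least_squares
x,y=[int(v) for v in proj("top",G((.467,-.176,.0935140),[0,0,60]))[0]*4]
uv=(np.array([[57,190],[93,366],[508,272],[472,104]])+[x-300,y-230]-1.5)/4
B=np.array([[50,120,6],[-50,120,6],[-50,-120,6],[50,-120,6]])
xs,ys=[int(v) for v in proj("side",G((.467,-.176,.0935140),[0,0,60]))[0]*4]
tip=(np.array([262,106])+[x-300,y-230]-1.5)/4
r=least_squares(lambda p:(proj("top",G(p,B))-uv).ravel(),[.467,-.176,.2])
p=r.x;print(p,r.fun.round(1))
tw=at_z("top",tip,.117);dx=tw[:2]-p[:2];c,s=np.cos(p[2]),np.sin(p[2]);print("tip g",[c*dx[0]+s*dx[1],-s*dx[0]+c*dx[1]])
for c in("top","side"):
    im=get_image(c);big=cv2.resize(im,None,fx=4,fy=4,interpolation=2)[...,::-1].copy()
    def L(P,col,cl=True):
        q=(proj(c,G(p,P))*4+1.5).astype(int);cv2.polylines(big,[q],cl,col,1)
    L([[-50,-120,12],[50,-120,12],[50,120,12],[-50,120,12]],(255,255,0))
    L([[27,-75,121],[39,46,121]],(0,255,0),0);L([[36,35,117],[64,15,117]],(255,0,255),0);L([[0,-80,129],[0,48,129]],(0,255,255),0)
    a,b=(x,y) if c=="top" else (xs,ys)
    cv2.imwrite(f"pics/o2{c}.png",big[b-230:b+230,a-200:a+200] if c=="side" else big[b-230:b+230,a-300:a+100])
cv2.imwrite("pics/o2.png",np.hstack([cv2.imread("pics/o2top.png"),cv2.imread("pics/o2side.png")]))
```

```text
[ 0.47008049 -0.17906016  0.23162038] [ 0.6 -0.2  1.  -0.5 -0.1  0.7 -1.6  0.1]
tip g [np.float64(0.06171644639779968), np.float64(0.022452877050228776)]
```

View pics/o2.png

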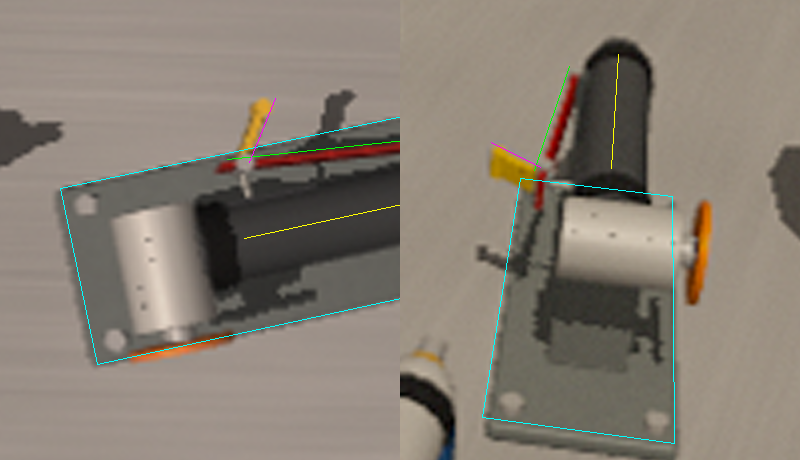

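```bash
cat >> h.py <<'E'
from scipy.spatial.transform import Rotation as Ro
POSE=(.4685,-.1775,.228)
def plan_to(g,pose=POSE):
    "remaining shift in tool axes (mm) and turn (deg) to the TCP at g (grinder mm), tool down, jaws along grinder x"
    o=ctrl.get_obs();R=Ro.from_rotvec(o["tool_rot"]);a=pose[2]
    yx=np.array([np.cos(a),np.sin(a),0]);yx*=np.sign(R.as_matrix()[:,1]@yx);X=np.array([0,0,-1.])
    T=Ro.from_matrix(np.c_[X,yx,np.cross(X,yx)])
    d=G(pose,g)[0]-o["tool_pos"]
    dg=np.array([np.cos(a)*(o["tool_pos"][0]-pose[0])+np.sin(a)*(o["tool_pos"][1]-pose[1]),-np.sin(a)*(o["tool_pos"][0]-pose[0])+np.cos(a)*(o["tool_pos"][1]-pose[1]),o["tool_pos"][2]])*1e3
    print("t",round(o["t"],2),"TCPg",dg.round(1),"shift now",(R.inv().apply(d)*1e3).round(1),"after turn",(T.inv().apply(d)*1e3).round(1),"turn",np.degrees((R.inv()*T).as_rotvec()).round(2),"F",np.round(o["contact_force"],1),"op",round(o["opening"],4))
    print("tool axes in grinder (cols x y z)",(Ro.from_euler("z",-a)*R).as_matrix().round(2).tolist())
E
python3 -c "
from h import *
plan_to([61,-22,200])"
```

```text
t 1.05 TCPg [-313.1 -337.6  231.3] shift now [  31.3 -249.5 -421.1] after turn [  31.3  374.1 -315.6] turn [-80.5   0.   -0. ] F [ 0.5 -0.7 -0.7] op 0.0853
tool axes in grinder (cols x y z) [[0.0, 0.17, -0.99], [-0.0, -0.99, -0.17], [-1.0, 0.0, -0.0]]
```

{"api": "arm_command", "payload": {
  "plan": [
    [[0,0,0,-6.7,0,0,0],[0,0,0,-6.7,0,0,0],[0,0,0,-6.7,0,0,0],[0,0,0,-6.7,0,0,0],[0,0,0,-6.7,0,0,0],[0,0,0,-6.7,0,0,0],[0,0,0,-6.7,0,0,0],[0,0,0,-6.7,0,0,0],[0,0,0,-6.7,0,0,0],[0,0,0,-6.7,0,0,0],[0,0,0,-6.7,0,0,0],[0,0,0,-6.7,0,0,0]]
  ]
}}

```text
t: 2.05
tool_pos: [0.2398, -0.5771, 0.2313]
tool_rot: [0.99, 1.334, -0.99]
contact_force: [0.2, 0.7, -0.4]
opening: -0.0002
```

```bash
python3 -c "
from h import *
plan_to([61,-22,200])"
```

```text
t 2.05 TCPg [-313.1 -337.6  231.3] shift now [  31.3  394.2 -290.1] after turn [  31.3  374.1 -315.6] turn [3.8 0.  0. ] F [ 0.2  0.7 -0.4] op -0.0002
tool axes in grinder (cols x y z) [[-0.0, 1.0, 0.07], [-0.0, 0.07, -1.0], [-1.0, -0.0, 0.0]]
```

{"api": "arm_command", "payload": {
  "plan": [
    [[0,0,0,3.8,0,0,0],[0,0.029,-0.0245,0,0,0,0],[0,0.029,-0.0245,0,0,0,0],[0,0.029,-0.0245,0,0,0,0],[0,0.029,-0.0245,0,0,0,0],[0,0.029,-0.0245,0,0,0,0],[0,0.029,-0.0245,0,0,0,0],[0,0.029,-0.0245,0,0,0,0],[0,0.029,-0.0245,0,0,0,0],[0,0.029,-0.0245,0,0,0,0],[0,0.029,-0.0245,0,0,0,0],[0,0.029,-0.0245,0,0,0,0],[0,0.026,-0.022,0,0,0,0],[0,0,0,0,0,0,0]]
  ]
}}

```text
t: 3.22
tool_pos: [0.5199, -0.2011, 0.2319]
tool_rot: [1.043, 1.3, -1.043]
contact_force: [-0.5, -0.4, -0.5]
opening: -0.0002
```

```bash
python3 -c "
from h import *
plan_to([61,-22,92])"
```

```text
t 3.22 TCPg [ 44.8 -34.7 231.9] shift now [139.9  15.6 -13.4] after turn [139.9  16.2 -12.7] turn [-0.34  0.25 -0.22] F [-0.5 -0.4 -0.5] op -0.0002
tool axes in grinder (cols x y z) [[0.0, 1.0, -0.01], [-0.0, -0.01, -1.0], [-1.0, 0.0, 0.0]]
```

{"api": "arm_command", "payload": {
  "plan": [
    [[0,0.016,-0.0127,0,0,0,0],[0.025,0,0,0,0,0,0],[0.03,0,0,0,0,0,0],[0.025,0,0,0,0,0,0],[0,0,0,0,0,0,0]]
  ]
}}

```text
t: 3.63
tool_pos: [0.5373, -0.1835, 0.1535]
tool_rot: [1.038, 1.294, -1.036]
contact_force: [-0.3, 1.3, -1.6]
opening: 0.0002
```

```bash
python3 -c "
from h import *
plan_to([61,-22,92])
im=[]
for c in ('side','top'):
    a=cv2.resize(get_image(c),None,fx=4,fy=4,interpolation=2)[...,::-1]
    x,y=(proj(c,G(POSE,[40,10,125]))[0]*4).astype(int); im.append(a[y-200:y+200,x-200:x+200])
cv2.imwrite('pics/d.png',np.hstack(im))"
```

```text
t 3.63 TCPg [ 65.7 -21.4 153.5] shift now [61.5 -5.3 -0. ] after turn [61.5 -4.7  0.6] turn [ 0.04  0.61 -0.57] F [-0.3  1.3 -1.6] op 0.0002
tool axes in grinder (cols x y z) [[0.01, 1.0, 0.0], [-0.01, 0.0, -1.0], [-1.0, 0.01, 0.01]]
```

View pics/d.png

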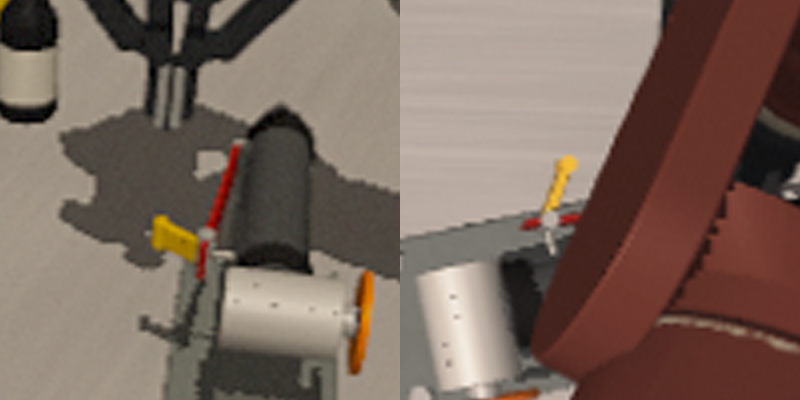

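The side view (left half) has the closed fingertips at (165,115), above and behind the yellow lever at (175,238), outside the red paddle. Next I descend.

{"api": "arm_command", "payload": {
  "plan": [
    [[0.018,-0.0045,0,0,0,0,0],[0.02,0,0,0,0.5,-0.5,0],[0.017,0,0,0,0,0,0],[0,0,0,0,0,0,0]]
  ]
}}

```text
t: 4.07
tool_pos: [0.5418, -0.1909, 0.1138]
tool_rot: [1.04, 1.281, -1.033]
contact_force: [-0.4, 0.9, -0.2]
opening: 0.0002
```

```bash
python3 -c "
from h import *
plan_to([61,25,98])"
```

```text
t 4.07 TCPg [ 68.3 -29.6 113.8] shift now [ 14.6  -7.7 -54.9] after turn [ 15.8  -7.3 -54.6] turn [-0.08  1.02 -1.13] F [-0.4  0.9 -0.2] op 0.0002
tool axes in grinder (cols x y z) [[0.02, 1.0, -0.0], [-0.02, -0.0, -1.0], [-1.0, 0.02, 0.02]]
```

{"api": "arm_command", "payload": {
  "plan": [
    [[0.016,-0.0075,0,0,1,-1.1,0],[0,0,0,0,0,0,0],[0,0,0,0,0,0,0]]
  ]
}}

```text
t: 4.32
tool_pos: [0.5373, -0.1955, 0.1027]
tool_rot: [1.042, 1.3, -1.039]
contact_force: [0.2, -0.3, 0.0]
opening: 0.0003
```

```bash
python3 -c "
from h import *
plan_to([61,25,98])"
```

```text
t 4.32 TCPg [ 63.  -33.  102.7] shift now [  4.5  -2.1 -58.1] after turn [  4.7  -2.  -58. ] turn [-0.14  0.27 -0.32] F [ 0.2 -0.3  0. ] op 0.0003
tool axes in grinder (cols x y z) [[0.01, 1.0, -0.0], [-0.0, -0.0, -1.0], [-1.0, 0.01, 0.0]]
```

{"api": "arm_command", "payload": {
  "plan": [
    [[0.005,-0.002,-0.008,0,0.25,-0.3,0],[0,0,-0.008,0,0,0,0],[0,0,-0.008,0,0,0,0],[0,0,-0.008,0,0,0,0],[0,0,-0.008,0,0,0,0],[0,0,-0.006,0,0,0,0],[0,0,0,0,0,0,0]]
  ]
}}

```text
t: 4.9
tool_pos: [0.527, -0.148, 0.1021]
tool_rot: [1.041, 1.297, -1.038]
contact_force: [0.1, -0.5, -0.0]
opening: 0.0003
```

```bash
python3 -c "
from h import *
plan_to([61,27,98])"
```

```text
t 4.9 TCPg [ 63.6  15.5 102.1] shift now [  4.   -2.7 -11.5] after turn [  4.1  -2.6 -11.5] turn [-0.13  0.38 -0.44] F [ 0.1 -0.5 -0. ] op 0.0003
tool axes in grinder (cols x y z) [[0.01, 1.0, -0.0], [-0.01, -0.0, -1.0], [-1.0, 0.01, 0.01]]
```

{"api": "arm_command", "payload": {
  "plan": [
    [[0.004,-0.003,-0.006,0,0.3,-0.4,0],[0,0,-0.006,0,0,0,0],[0,0,-0.003,0,0,0,0],[0,0,0,0,0,0,0]]
  ]
}}

```text
t: 5.23
tool_pos: [0.5204, -0.1332, 0.0985]
tool_rot: [1.038, 1.305, -1.042]
contact_force: [0.8, -1.6, 1.2]
opening: -0.0001
```

```bash
python3 -c "
from h import *
plan_to([61,32,98])
im=[]
for c in ('side','top'):
    a=cv2.resize(get_image(c),None,fx=5,fy=5,interpolation=2)[...,::-1]
    x,y=(proj(c,G(POSE,[50,30,115]))[0]*5).astype(int); im.append(a[y-200:y+200,x-200:x+200])
cv2.imwrite('pics/e.png',np.hstack(im))"
```

```text
t 5.23 TCPg [60.6 31.4 98.5] shift now [ 0.5  0.4 -0.6] after turn [ 0.5  0.4 -0.6] turn [-0.06  0.21 -0.02] F [ 0.8 -1.6  1.2] op -0.0001
tool axes in grinder (cols x y z) [[0.0, 1.0, -0.0], [-0.0, -0.0, -1.0], [-1.0, 0.0, 0.0]]
```

View pics/e.png

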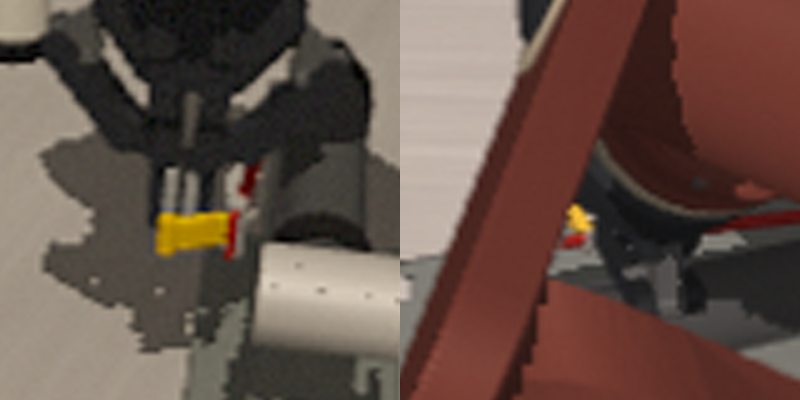

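The side half shows the fingers against the yellow lever, which has swung to roughly square with the paddle, around (195,232). I'll keep pushing.

{"api": "arm_command", "payload": {
  "plan": [
    [[0,0,-0.004,0,0,0,0],[0,0,-0.004,0,0,0,0],[0,0,-0.003,0,0,0,0],[0,0,0,0,0,0,0]]
  ]
}}

```text
t: 5.67
tool_pos: [0.5201, -0.1262, 0.0997]
tool_rot: [1.035, 1.294, -1.043]
contact_force: [2.4, -1.1, -2.1]
opening: 0.0002
```

```bash
python3 -c "
from h import *
plan_to([60,48,98])"
```

```text
t 5.67 TCPg [61.9 38.4 99.7] shift now [ 1.6 -1.9 -9.7] after turn [ 1.7 -1.9 -9.6] turn [-0.12  0.78 -0.25] F [ 2.4 -1.1 -2.1] op 0.0002
tool axes in grinder (cols x y z) [[0.0, 1.0, -0.0], [-0.01, -0.0, -1.0], [-1.0, 0.0, 0.01]]
```

{"api": "arm_command", "payload": {
  "plan": [
    [[0.001,-0.002,-0.004,0,0.5,0,0],[0,0,-0.004,0,0,0,0],[0,0,-0.003,0,0,0,0],[0,0,0,0,0,0,0]]
  ]
}}

```text
t: 6.0
tool_pos: [0.52, -0.1214, 0.1012]
tool_rot: [1.035, 1.281, -1.04]
contact_force: [3.2, -1.7, -1.9]
opening: 0.0002
```

```bash
python3 -c "
from h import *
plan_to([60,48,98])
im=[]
for c in ('side',):
    a=cv2.resize(get_image(c),None,fx=6,fy=6,interpolation=2)[...,::-1]
    x,y=(proj(c,G(POSE,[50,40,115]))[0]*6).astype(int); im.append(a[y-200:y+200,x-200:x+200])
cv2.imwrite('pics/f.png',np.hstack(im))"
```

```text
t 6.0 TCPg [ 62.8  43.  101.2] shift now [ 3.1 -2.9 -5.1] after turn [ 3.2 -2.8 -5. ] turn [-0.13  1.23 -0.79] F [ 3.2 -1.7 -1.9] op 0.0002
tool axes in grinder (cols x y z) [[0.01, 1.0, -0.0], [-0.02, -0.0, -1.0], [-1.0, 0.01, 0.02]]
```

View pics/f.png

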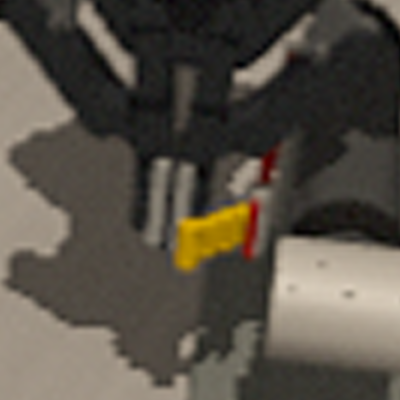

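The lever is now past square and pointing forward, with its tip at (185,250). One more push should reach the stop.

{"api": "arm_command", "payload": {
  "plan": [
    [[0.003,-0.003,-0.005,0,1.2,-0.8,0],[0,-0.002,-0.005,0,0,0,0],[0,0,-0.004,0,0,0,0],[0,0,0,0,0,0,0]]
  ]
}}

```text
t: 6.38
tool_pos: [0.517, -0.1168, 0.1012]
tool_rot: [1.032, 1.285, -1.043]
contact_force: [4.6, -0.8, -1.7]
opening: -0.0004
```

```bash
python3 -c "
from h import *
plan_to([60,48,98])"
```

```text
t 6.38 TCPg [ 60.9  48.2 101.2] shift now [ 3.2 -1.   0.2] after turn [ 3.2 -0.9  0.2] turn [-0.09  1.24 -0.49] F [ 4.6 -0.8 -1.7] op -0.0004
tool axes in grinder (cols x y z) [[0.01, 1.0, -0.0], [-0.02, -0.0, -1.0], [-1.0, 0.01, 0.02]]
```

{"api": "arm_command", "payload": {
  "plan": [
    [[0.002,-0.002,-0.006,0,1,-0.5,0],[0,-0.001,-0.006,0,0,0,0],[0,0,0,0,0,0,0]]
  ]
}}

```text
t: 6.63
tool_pos: [0.5164, -0.1172, 0.1025]
tool_rot: [1.022, 1.276, -1.047]
contact_force: [4.2, 1.0, -1.5]
opening: -0.0002
```

```bash
python3 -c "
from h import *
plan_to([60,48,98])"
```

```text
t 6.63 TCPg [ 60.3  47.9 102.5] shift now [ 4.5 -0.3 -0.2] after turn [ 4.5 -0.3 -0.1] turn [ 0.02  1.95 -0.43] F [ 4.2  1.  -1.5] op -0.0002
tool axes in grinder (cols x y z) [[0.01, 1.0, 0.0], [-0.03, 0.0, -1.0], [-1.0, 0.01, 0.03]]
```

The finger stopped advancing, so the lever is at its stop. I back off along -y and rise.

{"api": "arm_command", "payload": {
  "plan": [
    [[0,0.002,0.01,0,0,0,0],[0,0,0.015,0,0,0,0],[-0.02,0,0,0,0,0,0],[-0.03,0,0,0,1,0,0],[-0.03,0,0,0,0.5,0,0.0854],[-0.015,-0.025,0.01,0,0,0,0.0854],[0,-0.025,0.01,0,0,0,0.0854],[0,0,0,0,0,0,0.0854]]
  ]
}}

```text
t: 7.3
tool_pos: [0.4739, -0.1722, 0.1977]
tool_rot: [1.042, 1.326, -1.039]
contact_force: [-0.1, -1.1, 0.0]
opening: 0.0485
```

```bash
python3 -c "
from h import *
plan_to([7,0,150])
plan_to([7,0,90])
im=[]
for c in ('side','top'):
    a=cv2.resize(get_image(c),None,fx=5,fy=5,interpolation=2)[...,::-1]
    x,y=(proj(c,G(POSE,[30,20,115]))[0]*5).astype(int); im.append(a[y-200:y+200,x-200:x+200])
cv2.imwrite('pics/g.png',np.hstack(im))"
```

```text
t 7.3 TCPg [  6.5   4.  197.7] shift now [47.6  0.9  4.6] after turn [47.7  0.5  4. ] turn [ 0.12 -0.76  0.5 ] F [-0.1 -1.1  0. ] op 0.0485
tool axes in grinder (cols x y z) [[-0.01, 1.0, 0.0], [0.01, 0.0, -1.0], [-1.0, -0.01, -0.01]]
t 7.3 TCPg [  6.5   4.  197.7] shift now [107.6   1.5   5.4] after turn [107.7   0.5   4. ] turn [ 0.12 -0.76  0.5 ] F [-0.1 -1.1  0. ] op 0.0485
tool axes in grinder (cols x y z) [[-0.01, 1.0, 0.0], [0.01, 0.0, -1.0], [-1.0, -0.01, -0.01]]
```

View pics/g.png

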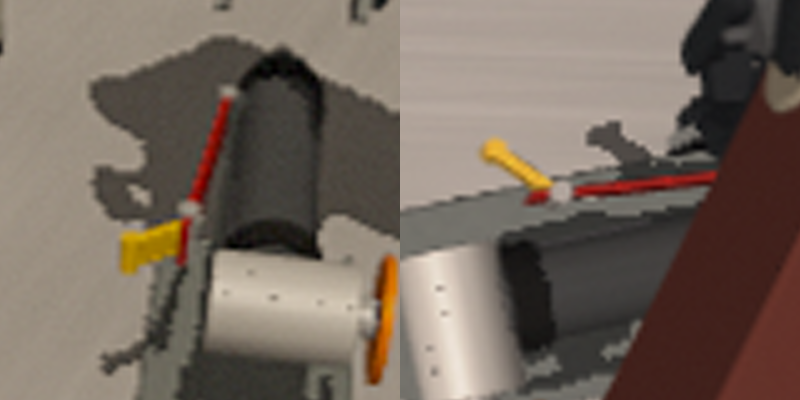

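The lever lies fully forward: pin at (548,188), tip at (493,150), which works out to about 1.34 rad. The paddle is at rest. Next is the squeeze.

{"api": "arm_command", "payload": {
  "plan": [
    [[0.02,0,0.004,0,-0.7,0.5,0.0854],[0.025,0,0,0,0,0,0.0854],[0,0,0,0,0,0,0.0854],[0,0,0,0,0,0,0.0854]]
  ]
}}

```text
t: 7.73
tool_pos: [0.4775, -0.1735, 0.15]
tool_rot: [1.041, 1.314, -1.034]
contact_force: [0.5, 0.2, 0.1]
opening: 0.0855
```

```bash
python3 -c "
from h import *
plan_to([7,0,90])"
```

```text
t 7.73 TCPg [  9.7   1.8 150. ] shift now [60.  -2.7  2.2] after turn [60.  -2.7  1.8] turn [ 0.19 -0.36 -0.04] F [0.5 0.2 0.1] op 0.0855
tool axes in grinder (cols x y z) [[0.0, 1.0, 0.0], [0.01, 0.0, -1.0], [-1.0, 0.0, -0.01]]
```

{"api": "arm_command", "payload": {
  "plan": [
    [[0.015,-0.003,0.002,0,-0.3,0,0.0854],[0.015,0,0,0,0,0,0.0854],[0.015,0,0,0,0,0,0.0854],[0.012,0,0,0,0,0,0.0854],[0,0,0,0,0,0,0.0854]]
  ]
}}

```text
t: 8.15
tool_pos: [0.478, -0.175, 0.0941]
tool_rot: [1.037, 1.312, -1.032]
contact_force: [0.2, 0.4, -1.5]
opening: 0.0854
```

```bash
python3 -c "
from h import *
plan_to([6,0,90])"
```

```text
t 8.15 TCPg [ 9.8  0.3 94.1] shift now [ 4.1 -3.8  0.3] after turn [ 4.1 -3.8  0.3] turn [ 0.38 -0.13 -0.1 ] F [ 0.2  0.4 -1.5] op 0.0854
tool axes in grinder (cols x y z) [[0.0, 1.0, 0.01], [0.0, 0.01, -1.0], [-1.0, 0.0, -0.0]]
```

{"api": "arm_command", "payload": {
  "plan": [
    [[0.003,-0.004,0,0,0,0,0.0854],[0,0,0,0,0,0,0.056],[0,0,0,0,0,0,0.056],[0,0,0,0,0,0,0.056],[0,0,0,0,0,0,0.056],[0,0,0,0,0,0,0.056]]
  ],
  "squeeze": 30
}}

```text
t: 8.65
tool_pos: [0.4772, -0.1762, 0.0951]
tool_rot: [1.038, 1.306, -1.028]
contact_force: [-0.5, -0.3, 0.2]
opening: 0.0561
```

```bash
python3 -c "
from h import *
plan_to([6,0,90])"
```

```text
t 8.65 TCPg [ 8.8 -0.7 95.1] shift now [ 5.1 -2.8 -0.7] after turn [ 5.1 -2.8 -0.7] turn [ 0.43  0.01 -0.46] F [-0.5 -0.3  0.2] op 0.0561
tool axes in grinder (cols x y z) [[0.01, 1.0, 0.01], [-0.0, 0.01, -1.0], [-1.0, 0.01, 0.0]]
```

{"api": "arm_command", "payload": {
  "plan": [
    [[0.004,-0.002,0,0,0,0,0.05],[0,-0.002,0,0,0,0,0.04],[0,0,0,0,0,0,0.04],[0,0,0,0,0,0,0.04],[0,0,0,0,0,0,0.04]]
  ],
  "squeeze": 35
}}

```text
t: 9.07
tool_pos: [0.4737, -0.178, 0.0938]
tool_rot: [1.036, 1.305, -1.028]
contact_force: [1.8, 1.4, -0.5]
opening: 0.0445
```

```bash
python3 -c "
from h import *
plan_to([4,0,90])"
```

```text
t 9.07 TCPg [ 4.9 -1.7 93.8] shift now [ 3.8 -1.  -1.7] after turn [ 3.8 -0.9 -1.7] turn [ 0.49  0.14 -0.46] F [ 1.8  1.4 -0.5] op 0.0445
tool axes in grinder (cols x y z) [[0.01, 1.0, 0.01], [-0.0, 0.01, -1.0], [-1.0, 0.01, 0.0]]
```

The opening is 44.5 mm and the force is balanced, so the paddle is home. I hold it.

{"api": "arm_command", "payload": {
  "plan": [
    [[0,0,0,0,0,0,0.04],[0,0,0,0,0,0,0.04],[0,0,0,0,0,0,0.04],[0,0,0,0,0,0,0.04],[0,0,0,0,0,0,0.04],[0,0,0,0,0,0,0.04],[0,0,0,0,0,0,0.04],[0,0,0,0,0,0,0.04],[0,0,0,0,0,0,0.04],[0,0,0,0,0,0,0.04],[0,0,0,0,0,0,0.04],[0,0,0,0,0,0,0.04]]
  ]
}}

```text
t: 10.07
tool_pos: [0.4737, -0.178, 0.0938]
tool_rot: [1.036, 1.306, -1.029]
contact_force: [1.0, 0.0, -0.3]
opening: 0.0447
```

```bash
python3 -c "
from h import *
plan_to([4,0,90])
a=cv2.resize(get_image('side'),None,fx=5,fy=5,interpolation=2)[...,::-1]
x,y=(proj('side',G(POSE,[30,20,115]))[0]*5).astype(int)
cv2.imwrite('pics/h.png',a[y-200:y+200,x-200:x+200])"
```

```text
t 10.07 TCPg [ 4.9 -1.7 93.8] shift now [ 3.8 -0.9 -1.7] after turn [ 3.8 -0.9 -1.7] turn [ 0.5   0.12 -0.4 ] F [ 1.   0.  -0.3] op 0.0447
tool axes in grinder (cols x y z) [[0.01, 1.0, 0.01], [-0.0, 0.01, -1.0], [-1.0, 0.01, 0.0]]
```

View pics/h.png

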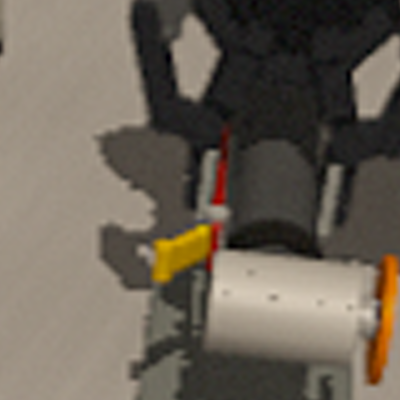

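The image shows the paddle pressed against the barrel, with its free end at (212,255), up from (183,250) at rest. The lever is still forward. Now I release and rise.

{"api": "arm_command", "payload": {
  "plan": [
    [[0,0,0,0,0,0,0.06],[0,0.001,0,0,0,0,0.0854],[0,0.001,0,0,0,0,0.0854],[0,0,0,0,0,0,0.0854],[0,0,0,0,0,0,0.0854],[-0.015,0,0,0,0,0,0.0854],[-0.02,0,0,0,0,0,0.0854],[-0.03,0,0,0,0,0,0.0854],[-0.035,0,0,0,0,0,0.0854],[-0.035,0,0,0,0,0,0.0854],[-0.01,0,0.03,0,0,0,0.0854],[0,0,0.04,0,0,0,0.0854],[0,0,0.04,0,0,0,0.0854],[0,0,0,0,0,0,0.0854],[0,0,0,0,0,0,0.0854]]
  ]
}}

```text
t: 11.37
tool_pos: [0.4995, -0.2887, 0.2461]
tool_rot: [1.031, 1.307, -1.031]
contact_force: [-0.0, -0.1, -0.1]
opening: 0.0854
```

```bash
python3 -c "
from h import *
plan_to([4,0,230])
im=[]
for c,p in (('side',G(POSE,[30,20,115])),('top',G(POSE,[30,20,115])),('top',[[.526,.195,.12]])):
    a=cv2.resize(get_image(c),None,fx=4,fy=4,interpolation=2)[...,::-1]
    x,y=(proj(c,p)[0]*4).astype(int); im.append(a[y-130:y+130,x-130:x+130])
cv2.imwrite('pics/i.png',np.hstack(im))"
```

```text
t 11.37 TCPg [   5.  -115.3  246.1] shift now [ 1.560e+01  1.000e-01 -1.154e+02] after turn [  16.1   -1.  -115.3] turn [ 0.59  0.23 -0.18] F [-0.  -0.1 -0.1] op 0.0854
tool axes in grinder (cols x y z) [[0.0, 1.0, 0.01], [-0.0, 0.01, -1.0], [-1.0, 0.0, 0.0]]
```

View pics/i.png

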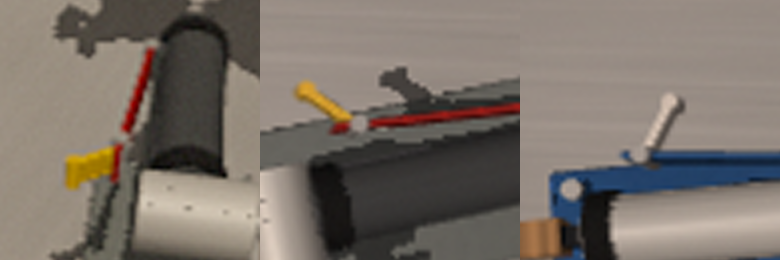

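The paddle is back at rest, the yellow lever is forward with its tip at (303,90), the sander's white lever still leans back, and the arm is clear. I'm handing in.

```bash
python3 -c "
from h import *
finish_job()"
```

```text
the job is handed in; nothing more can be done
```

The throttle test is done and handed in at about 11.5 s of the 37 s allowed. `finish_job` gives no verdict.

- **Lever:** I pushed the yellow lock-off lever forward until it stopped. The top picture put it at about 1.34 rad.
- **Squeeze:** I closed the gripper on the red paddle and barrel near y=0 with a 35 N grip and held it for just over 1 s. The gripper read 44.5–44.7 mm, slightly under the stated 46 mm home width. The side picture showed the paddle against the barrel and the lever still forward.
- **Final state:** After I released and backed away, the last pictures showed the paddle sprung back, the yellow lever forward and the sander's lever still locked. The arm is clear, with contact force about 0 N.

No check on the job itself failed. My first pose overlay had the yaw about 0.14 rad off; I corrected it by refitting to the stand's corners before any motion. That refit still disagreed with the side view by 2–3 mm, so I used a slightly shifted pose. In the short moves the tool ended up to about 10 mm off its targets, so I corrected it as I went.

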